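Clamp an amplifier module in the heat-sink test stand

TASK

Load the amplifier module into the heat-sink test stand: lay it flat on the stand's bed with its power pack leading and slide it between the locating pins, under the clamp, until it is fully home against the stop. Then turn the clamp knob clockwise until its rubber foot just touches the power pack and give it a quarter turn more from there and no further, because overtightening cracks the pack. Let go and leave the other things on the bench where they are.

Things in the scene. Friction and masses are not known exactly. Their poses are not given: they have to be found in the camera images.
- stand: Heat-sink test stand, fixed: base plate 270 x 130 mm with a finned aluminium heat sink whose flat top, the bed, is 45 mm above the bench. Origin: on the bench straight below the clamp screw's axis; z up; x from the open loading end to the steel post. Bed: x = -138 to +52 mm, y = -60 to +60 mm. Post: 22 mm across, 132 mm tall, at x = 97 mm.
- stop (a point): Foot of the near face of the steel stop bar that stands across the bed (62 mm wide, 11 mm high), at x = +25 mm, y = 0, z = 45 mm in the stand's frame. Axes as the stand's. The module's +x end must come to rest against this face; the module's origin is then at x = -40 mm in the stand's frame.
- pins (a point): Point on the bed midway between the first pair of locating pins, at x = -32 mm in the stand's frame; a second pair is at x = +14 mm. The pins are steel, 8 mm across, 9 mm high, at y = -25 and +25 mm, so 42 mm is free between them for the 38 mm wide module (2 mm play each side).
- head: Clamp arm, fixed to the post above the bed, with the stand's x and y; origin below the clamp screw's axis at bench height, give or take 2 mm. It reaches from the post to x = -17 mm; 24 mm wide (34 at the screw, 42 at the post), underside 98 and top 121 mm above its origin. A small round knob on the post collar's side locks its height and is not used.
- knob: Clamp knob: a round black fluted grip, 40 mm across and 24 mm tall, standing on a vertical screw through the arm's end. Origin: centre of the grip, on the screw axis, about 156 mm above the bench at the start; z up; x towards a short white index mark on its top. Under it are a hub (20 mm across, 8 mm high) and bare screw: its underside starts about 23 mm above the arm. It stays where it is left.
- clamp_screw: Steel screw with a rubber swivel foot (22 mm across) that does not turn; origin as the knob's. Clockwise from above lowers screw, knob and foot 8 mm a turn. The foot starts 1.5 to 4.5 mm above a loaded pack. Thread friction is 0.16 N m, and at rest can act either way; from touch on a load torque against clockwise turning adds to it, rising evenly to 0.08 N m at a quarter turn.
- module: Amplifier module, loose, about 0.2 kg: aluminium bar 130 x 38 x 6 mm. Origin: centre of its underside; x along its length to the end with the power pack, z up. At +x the pack, a plain black block 40 x 30 mm, its flat top 22 mm above the underside; in the middle a green circuit board with parts to 21 mm high; at -x a black terminal strip with screws.
- strip (a point): Centre of the terminal strip, where to hold the module: a black block 20 mm along the module's length and 38 mm across it (the module's full width), reaching from 6 to 28 mm above the underside. The point is 53 mm from the module's origin towards -x and 22 mm above the underside. Axes as the module's.
- pack (a point): Centre of the flat top of the power pack, 40 mm from the module's origin towards +x and 22 mm above its underside. Axes as the module's. It lies straight below the clamp foot when the module is home.
- meter: Yellow multimeter lying on its back, 150 x 78 x 34 mm (bystander). Origin at the centre of its underside.
- spool: Steel-coloured spool of solder, 56 mm across, 42 mm high (bystander). Origin at the centre of its underside.
- loose_knob: Round black control knob, 42 mm across, 26 mm high, lying on the bench (bystander). Origin at the centre of its underside.
- capacitor: Upright can capacitor, 35 mm across, 55 mm high (bystander). Origin at the centre of its underside.
- driver: Screwdriver with a black handle lying on the bench (bystander). Origin on the bench below its middle.
- parts_tray: Grey divided parts tray, 110 x 160 x 28 mm (bystander). Origin at the centre of its underside.
- speaker: Round loudspeaker lying face up, 104 mm across, 48 mm high (bystander). Origin at the centre of its underside.
Mind the look-alikes: they are no part of the job. Of the things like the module, leave any that is pink or purple; of the rest the smaller one is meant.

How it is judged (in metres and radians):
On the way, in this order (a step that is already met when the one before it is completed fails the run):
1. the module lies flat on the bed, fully home against the stop, its power pack under the clamp (x of pack in the frame of stand between -0.003 and 0.003 m and y of pack in the frame of stand between -0.006 and 0.006 m and z of pack in the frame of stand between 0.063 and 0.07 m and angle between module's own z axis and vertical below 0.05 rad and angle between the x axis of module and the x axis of stand, either way round below 0.11 rad), for 0.2 s.
2. with the module home, the clamp's foot touches the power pack (all of step 1 and contact force between clamp_screw and module above 1 N), for 0.05 s.
At the end, for the whole second after the job is handed in: Module at rest, flat on the bed and home against the stop (pack within 3 mm along and 6 mm across of the clamp axis, straight within 6 degrees); the clamp a quarter turn past first touch (about 35 degrees either way), its foot pressing the pack with 40 to 92 N (all of step 1 and contact force between clamp_screw and module between 40 and 92 N and linear speed of module below 0.01 m/s and angular speed of knob below 0.05 rad/s).
It fails at once if the power pack is overtightened (clamp force above 108 N, about half as much again as a quarter turn gives) (contact force between clamp_screw and module above 108 N).
It fails at once if another thing on the bench is shifted by more than 30 mm (distance of any of meter, spool, loose_knob, capacitor, driver, parts_tray, speaker from where it was at the start of the episode above 0.03 m).
It also fails if it takes over 72 s, if anything falls off the work surface, if the arm or the gripper's body presses on something with over 40 N, if the wrist force passes 120 N, or if a joint passes its speed limit or range.

ROBOT

A 6-joint arm with a two-finger parallel gripper is mounted at the origin on the work surface. World frame = base frame: x ahead of the robot, y to its left, z up, the work surface at z = 0. Lengths are in mm, angles in rad, forces in N, time in s.
With the tool pointing down it reaches from about 300 to 825 mm from the base axis. Payload 5.4 kg.
Tool frame: the origin (TCP) lies on the centre line of the jaws, within the pads' length; the fingertips stand 14 mm ahead of it and the grasp point (between the pads) lies 5 mm behind it (bot.nose_length is the distance from the TCP to the fingertips, in mm); z points along the fingers, y is the line along which they close (so a half turn about z gives the same grasp; the last joint's range is limited). The gripper opens to 92 mm and grips with 3 to 60 N. Pads are 20 mm wide; open, the fingers measure 128 mm over their backs; the gripper's body (75 mm by 189 mm) begins 69 mm behind the grasp point.
Start: joints at [0.966, 0.158, 1.597, -0, 1.386, -0.21], TCP at [221.167, 530.746, 228.601] pointing down, gripper open.
Joint ranges: [-2.91, 2.91], [-0.94, 2.29], [0.18, 2.7], [-1.29, 4.43], [0.17, 2.64], [-3, 3]. Speed limits (rad/s): [2.57, 2.57, 3.14, 3.14, 3.14, 3.14].

INTERFACE

Orientations are given as a unit quaternion [w, x, y, z].
In Python, from plant import bot gives the robot as it stands.
- The arm moves only by the tool arm_command, never from a script. Its argument "plan" is text: rows parted by semicolons, each of 6 numbers parted by spaces: the shift along the tool's x, y, z as a fraction of full scale, then the turn, a rotation vector about the tool's x, y, z as a fraction of full scale. A call has 1 to 20 rows; each row shifts and turns the commanded pose from where the row before left it, along the tool's axes as they then stand; what a row does not reach is not made up. Full scale, the value 1, is 30 mm for a shift and 8 degrees for a turn. A row lasts 1/10 s, in which the tool goes at most 50 mm and 8.59 degrees, less where a joint would pass 70% of its speed; a pose out of reach is approached as far as the arm can. A call with a number of a shift or a turn outside -1 to 1 is refused whole. A call with a gripper value outside its range is refused whole. "grip" is the opening, from -1 (shut) to 1 (fully open), set as the call begins (left out, the last holds). The fingers move at their own pace and stop on an object; "grip_force" is the grip in N (left out, the last holds). Time passes only in rows, so rows that do not move let the fingers close. It gives the time, the measured TCP pose, the force, the opening and the grip force at its end, in the units of the state.
- bot.sense(): the state, without advancing time (a new reading comes with each control period).
- bot.read_camera(name): name is "scene" or "top" or "wrist"; returns a dict with "img" (400x640x3 uint8, red, green, blue), "mtx" (3x3 intrinsics, pixels), "rvec" (rotation vector, rad) and "tvec" (3), from world to camera coordinates, as OpenCV has them. Camera axes: x right, y down, z forward; pixel columns grow to the right and rows downward; lengths in mm; the calibration is good to about 2 mm. A picture is of the moment at which its call begins. There is no depth.
- bot.close_job(): hands the job in; it is judged then, once.
The state is a dict: "time": time; "joint_pos": joint angles; "qd": joint speeds; "joint_efforts": joint torques, N m; "eef_pos": TCP position; "ee_rot": TCP orientation; "force": force on the tool from outside, world axes, zero at the start; "ft_torque": the same for the moment, N m; "finger_gap": opening from 0.0 (shut) to 1.0 (fully open); "grasp_force": force on a finger pad.
Only numpy, scipy, OpenCV 4.12 (cv2) and the standard library are available. Lean on these libraries where they do the work, as an engineer would, in place of code of your own. Each camera call takes 0.05 s, during which the arm holds its last target. There are 200 camera calls.

## Working session

There is one attempt and no reset: what is moved stays moved. The work goes in short steps, Python scripts to look and compute and a tool call to move; the robot and the scene stay as the last step left them, time stands still between calls to the robot, and variables do not carry over. Pictures are saved under pics/ and viewed, at most 10 in all, crops included, and the job is handed in when it is done.

Besides the shell and the picture viewer there is one more tool, called after "Call:" by a JSON object that holds its "op" and its "data". arm_command: Moves the arm, as the interface text tells. Its arguments: {"type":"object","properties":{"plan":{"type":"string"},"grip":{"type":"number"},"grip_force":{"type":"number"}},"required":["plan"]}

```bash
mkdir -p pics
cat > h.py <<'E'
import numpy as np, cv2
from plant import bot
from scipy.spatial.transform import Rotation as R
def cam(n,save=None):
    c=bot.read_camera(n)
    if save: cv2.imwrite('pics/'+save,cv2.cvtColor(c['img'],cv2.COLOR_RGB2BGR))
    np.savez('cam_'+n,**c)
    return c
def load(n): return dict(np.load('cam_'+n+'.npz'))
def ray(c,uv,z):
    Rm=cv2.Rodrigues(np.array(c['rvec'],float))[0]; t=np.array(c['tvec'],float).ravel()
    o=-Rm.T@t
    p=cv2.undistortPoints(np.array(uv,float).reshape(-1,1,2),np.array(c['mtx'],float),None).reshape(-1,2)
    d=np.c_[p,np.ones(len(p))]@Rm
    s=(z-o[2])/d[:,2]
    return o+d*s[:,None]
def proj(c,P): return cv2.projectPoints(np.array(P,float).reshape(-1,3),np.array(c['rvec'],float),np.array(c['tvec'],float),np.array(c['mtx'],float),None)[0].reshape(-1,2)
E
python3 - <<'E'
from h import *
t=cam('top','top0.png'); s=cam('scene','scene0.png')
print(bot.sense())
for c in (t,s):
    Rm=cv2.Rodrigues(np.array(c['rvec'],float))[0]; print(-Rm.T@np.array(c['tvec']).ravel(),c['mtx'])
E
```

```text
{'time': 0.1, 'joint_pos': array([ 9.65900459e-01,  1.58979577e-01,  1.59809834e+00, -3.81335782e-05,
        1.38620884e+00, -2.10109003e-01]), 'qd': array([ 0.00344492, -0.00154609, -0.00272923, -0.00189314, -0.0009372 ,
       -0.00091641]), 'joint_efforts': array([ 4.98017448e-05, -3.86506498e+01, -3.22958779e+01,  7.03009567e-02,
        3.39512620e-02, -2.68791428e-05]), 'eef_pos': array([220.86969261, 530.29685039, 227.72497774]), 'ee_rot': array([-3.18495379e-04,  1.96110532e-01,  9.80581430e-01, -7.85114989e-04]), 'force': array([ 0.78948941,  0.25600294, -0.34654068]), 'ft_torque': array([ 0.03395118, -0.04460223, -0.00620491]), 'grasp_force': 0.0, 'finger_gap': 0.9985124709868095}
[ 3.12624870e+02 -6.90926494e-01  1.27125241e+03] [[375.58918314   0.         326.12828135]
 [  0.         375.58918314 204.29950234]
 [  0.           0.           1.        ]]
[ 884.2874995  -615.94321177  744.05749159] [[374.98162908   0.         318.12887866]
 [  0.         374.98162908 198.3682499 ]
 [  0.           0.           1.        ]]
```

View pics/top0.png

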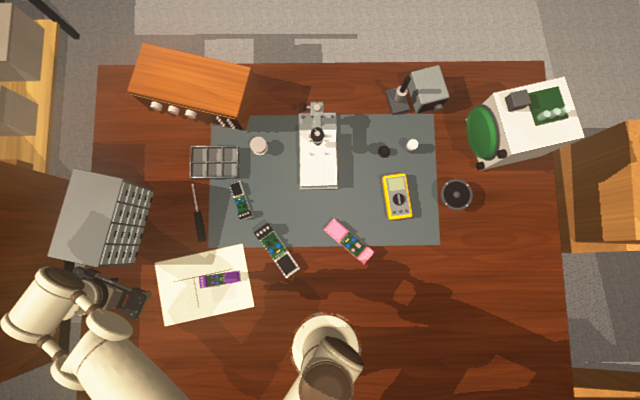

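View pics/scene0.png

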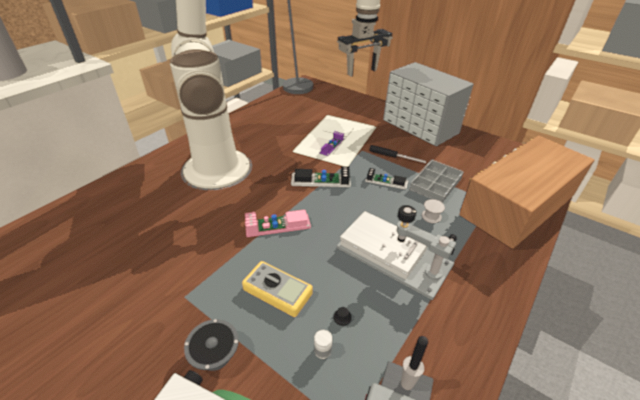

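Run:
```python
from h import *
t=load('top')['img'];s=load('scene')['img']
a=cv2.resize(t[170:230,205:285],(560,420),interpolation=cv2.INTER_CUBIC)
b=cv2.resize(t[95:200,285:355],(240,360),interpolation=cv2.INTER_CUBIC)
im=np.zeros((600,800,3),np.uint8); im[:420,:560]=a; im[:360,560:]=b
c=cv2.resize(s[160:195,355:415],(308,180),interpolation=cv2.INTER_CUBIC); im[420:,:308]=c
cv2.imwrite('pics/crop1.png',im[...,::-1])
```

```text
(no output)
```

View pics/crop1.png

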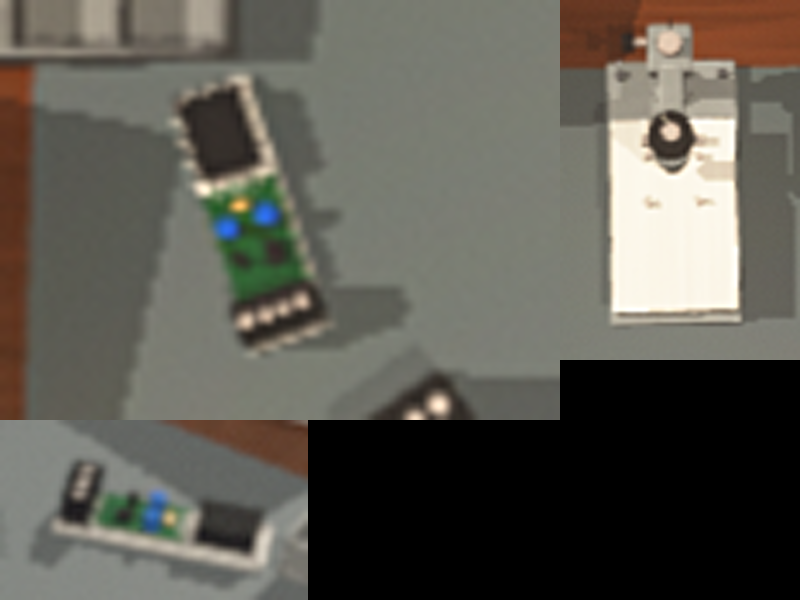

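Run:
```python
from h import *
t=load('top')
print('strip,pack',ray(t,[[245.1,215.3]],28),ray(t,[[236.3,188.6]],22))
print('bed corners near',ray(t,[[300.2,185.4],[337.2,185.4]],45))
print('base near',ray(t,[[300,189],[337.5,189]],5))
print('knob',ray(t,[[285+111/3.43,95+134/3.43]],168)); print('post',ray(t,[[285+110/3.43,95+41/3.43]],132))
s=bot.sense(); Rt=R.from_quat(s['ee_rot'],scalar_first=True); print(Rt.as_matrix())
```

```text
strip,pack [[432.99723626 260.36149707  28.        ]] [[524.13639764 292.5238607   22.        ]]
bed corners near [[528.66063851  76.12180294  45.        ]
 [527.32607697 -46.3399265   45.        ]]
base near [[523.25506133  79.35119227   5.        ]
 [521.85338576 -48.6610207    5.        ]]
knob [[664.13761058  15.91718193 168.        ]]
post [[763.93532682  16.58942018 132.        ]]
[[-9.23081116e-01  3.84604191e-01 -9.32559945e-04]
 [ 3.84605191e-01  9.23080086e-01 -1.41481776e-03]
 [ 3.16682673e-04 -1.66465895e-03 -9.99998564e-01]]
```

Call:
{"op": "arm_command", "data": {"plan": "-0.832 -0.466 0.217 0 0 0;-0.832 -0.466 0.217 0 0 0;-0.832 -0.466 0.217 0 0 0;-0.832 -0.466 0.217 0 0 0;-0.832 -0.466 0.217 0 0 0;-0.832 -0.466 0.217 0 0 0;-0.832 -0.466 0.217 0 0 0;-0.832 -0.466 0.217 0 0 0;-0.832 -0.466 0.217 0 0 0;-0.832 -0.466 0.217 0 0 0;-0.832 -0.466 0.217 0 0 0;-0.832 -0.466 0.217 0 0 0;0 0 0 0 0 -0.875;0 0 0 0 0 -0.875;0 0 0 0 0 -0.875;0 0 0 0 0 -0.875;0 0 0 0 0 -0.875;0 0 0 0 0 -0.875;0 0 0 0 0 0;0 0 0 0 0 0", "grip": 1}}

```text
time: 2.1
eef_pos: [432.9, 260.6, 150.2]
ee_rot: [-0.0, -0.167, 0.986, -0.0]
force: [0.0, 1.1, -0.5]
finger_gap: 1.0
grasp_force: 0.0
```

Run:
```python
from h import *
w=cam('wrist','w1.png'); s=bot.sense(); print(s['time'],s['joint_pos'],s['eef_pos'],R.from_quat(s['ee_rot'],scalar_first=True).as_matrix())
Rm=cv2.Rodrigues(np.array(w['rvec'],float))[0]; print(-Rm.T@np.array(w['tvec']).ravel(),w['mtx'])
print(proj(w,[[433,260,28],[524,292.5,22],[480,276,0]]))
```

```text
2.15 [ 3.02379862e-01  5.38350720e-02  1.87113843e+00  4.72001882e-05
  1.21705731e+00 -1.60418189e+00] [432.93950479 260.66627019 150.2764855 ] [[-9.44163680e-01 -3.29476493e-01 -4.31457280e-04]
 [-3.29476486e-01  9.44163777e-01 -8.82091952e-05]
 [ 4.36429191e-04  5.88711103e-05 -9.99999903e-01]]
[353.9019117  231.35557669 307.90409003] [[283.12298544   0.         321.20387684]
 [  0.         283.12298544 200.38923725]
 [  0.           0.           1.        ]]
[[322.11220876 198.01416791]
 [322.67866648 276.74447399]
 [321.69681413 231.51906222]]
```

View pics/w1.png

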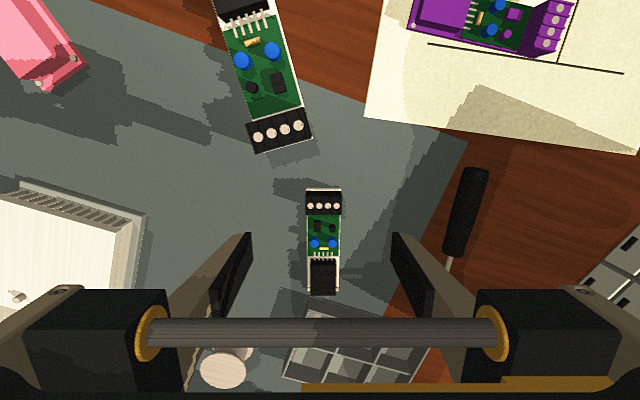

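Run:
```python
from h import *
w=load('wrist'); im=w['img']
a=cv2.resize(im[180:305,290:360],None,fx=4.8,fy=4.8,interpolation=cv2.INTER_CUBIC); cv2.imwrite('pics/crop2.png',a[...,::-1])
# predicted model points, mod frame at yaw 19.4, strip at 433,260.4
yaw=np.radians(19.4); M=np.array([[np.cos(yaw),-np.sin(yaw),0],[np.sin(yaw),np.cos(yaw),0],[0,0,1]])
o=np.array([433,260.4,0])+M@[53,0,0]
pts=[[-63,-19,28],[-63,19,28],[-43,-19,28],[-43,19,28],[-65,-19,0],[-65,19,0],[65,-19,6],[65,19,6],[20,-15,22],[20,15,22],[60,-15,22],[60,15,22]]
for p,q in zip(pts,proj(w,[o+M@p for p in pts])): print(p,q.round(1),((q-[290,180])*4.8).round())
```

```text
[-63, -19, 28] [303.9 188.8] [67. 42.]
[-63, 19, 28] [341.  188.7] [245.  42.]
[-43, -19, 28] [304.3 207.4] [ 69. 131.]
[-43, 19, 28] [340.7 207.3] [243. 131.]
[-65, -19, 0] [305.3 180.6] [73.  3.]
[-65, 19, 0] [339.4 180.5] [237.   3.]
[65, -19, 6] [307.2 284.9] [ 82. 504.]
[65, 19, 6] [338.1 284.8] [231. 503.]
[20, -15, 22] [309.3 258.6] [ 93. 377.]
[20, 15, 22] [335.9 258.5] [220. 377.]
[60, -15, 22] [309.9 289.1] [ 95. 524.]
[60, 15, 22] [335.5 289. ] [218. 523.]
```

View pics/crop2.png

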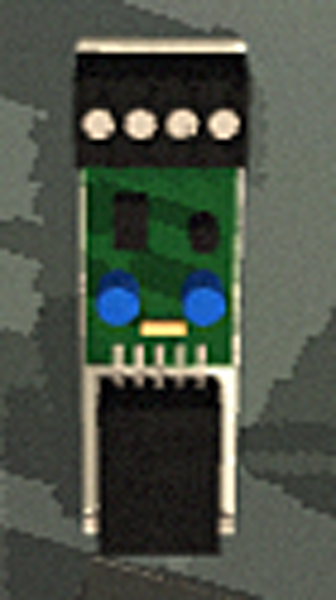

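Call:
{"op": "arm_command", "data": {"plan": "-0.233 0.033 0.8 0 0 0;0 0 0.8 0 0 0;0 0 0.8 0 0 0;0 0 0.8 0 0 0;0 0 0.8 0 0 0;0 0 0.41 0 0 0;0 0 0 0 0 0;0 0 0 0 0 0"}}

```text
time: 2.95
eef_pos: [439.9, 264.1, 18.9]
ee_rot: [0.0, -0.168, 0.986, 0.0]
force: [0.6, 0.3, 1.5]
finger_gap: 0.997
grasp_force: 0.0
```

Call:
{"op": "arm_command", "data": {"plan": "0 0 0 0 0 0;0 0 0 0 0 0;0 0 0 0 0 0;0 0 0 0 0 0;0 0 0 0 0 0;0 0 0 0 0 0;0 0 0 0 0 0;0 0 0 0 0 0", "grip": -1, "grip_force": 30}}

```text
time: 3.75
eef_pos: [439.3, 264.0, 18.2]
ee_rot: [-0.0, -0.168, 0.986, 0.0]
force: [0.0, -0.5, 0.3]
finger_gap: 0.413
grasp_force: 30.0
```

Call:
{"op": "arm_command", "data": {"plan": "0 0 -0.5 0 0 0;0 0 -0.75 0 0 0;0 0 -0.75 0 0 0;0 0 -0.75 0 0 0;0 0 -0.25 0 0 0.805;0 0 0 0 0 0.805;0 0 0 0 0 0.805;-0.151 -0.918 0 0 0 0;-0.151 -0.918 0 0 0 0;-0.151 -0.918 0 0 0 0;-0.151 -0.918 0 0 0 0;-0.151 -0.918 0 0 0 0;-0.151 -0.918 0 0 0 0;-0.151 -0.918 0 0 0 0;-0.151 -0.918 0 0 0 0;-0.151 -0.918 0 0 0 0;0 0 0 0 0 0;0 0 0 0 0 0;0 0 0 0 0 0"}}

```text
time: 5.65
eef_pos: [479.9, 16.9, 107.8]
ee_rot: [-0.001, -0.001, 1.0, 0.0]
force: [-0.5, -0.1, -2.2]
finger_gap: 0.413
grasp_force: 30.0
```

Run:
```python
from h import *
w=cam('wrist'); s=bot.sense(); print(s['time'],s['joint_pos'],s['eef_pos'],R.from_quat(s['ee_rot'],scalar_first=True).as_matrix())
cam('top');cam('scene')
cv2.imwrite('pics/w2.png',w['img'][...,::-1])
S=np.array([666,16,0])
for p in [[-138,60,45],[-138,-60,45],[-32,25,54],[-32,-25,54],[14,25,54],[14,-25,54],[52,60,45],[52,-60,45],[0,0,168],[25,0,56]]: print(p,proj(w,[S+p]).round(1))
```

```text
5.7 [-2.17006321e-01  4.62484481e-02  1.97148172e+00  2.11780952e-04
  1.12483781e+00 -1.78999893e+00] [479.90653627  17.03100963 107.82845807] [[-9.99997370e-01 -2.10465587e-03 -9.11301290e-04]
 [-2.10501798e-03  9.99997706e-01  3.96579152e-04]
 [ 9.10464536e-04  3.98496414e-04 -9.99999506e-01]]
[-138, 60, 45] [[389.8 269.4]]
[-138, -60, 45] [[253.7 269.2]]
[-32, 25, 54] [[347.6 371.6]]
[-32, -25, 54] [[295.6 371.6]]
[14, 25, 54] [[346.3 407. ]]
[14, -25, 54] [[296.8 407. ]]
[52, 60, 45] [[377.  424.8]]
[52, -60, 45] [[265.9 424.8]]
[0, 0, 168] [[321.9 575.4]]
[25, 0, 56] [[321.5 417. ]]
```

View pics/w2.png

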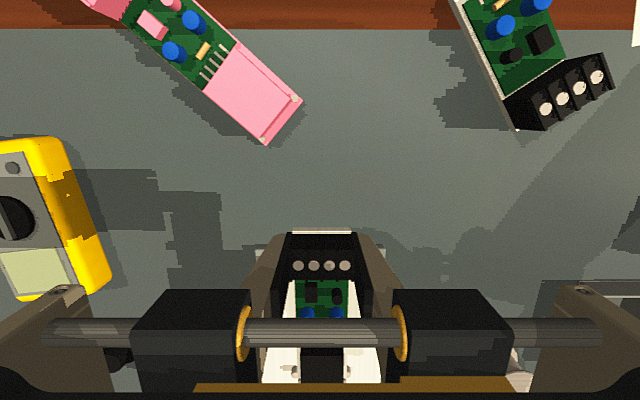

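Run:
```python
from h import *
w=load('wrist')['img'];t=load('top')['img'];s=load('scene')['img']
im=np.zeros((600,800,3),np.uint8)
im[:300,:800]=cv2.resize(w[325:385,240:400],(800,300),interpolation=cv2.INTER_CUBIC)
im[300:,:330]=cv2.resize(t[100:200,290:345],(165*2,300*2),interpolation=cv2.INTER_CUBIC)[:300] 
im[300:,330:]=cv2.resize(s[197:292,330:470],(470,300),interpolation=cv2.INTER_CUBIC)
cv2.imwrite('pics/crop3.png',im[...,::-1])
```

```text
(no output)
```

View pics/crop3.png

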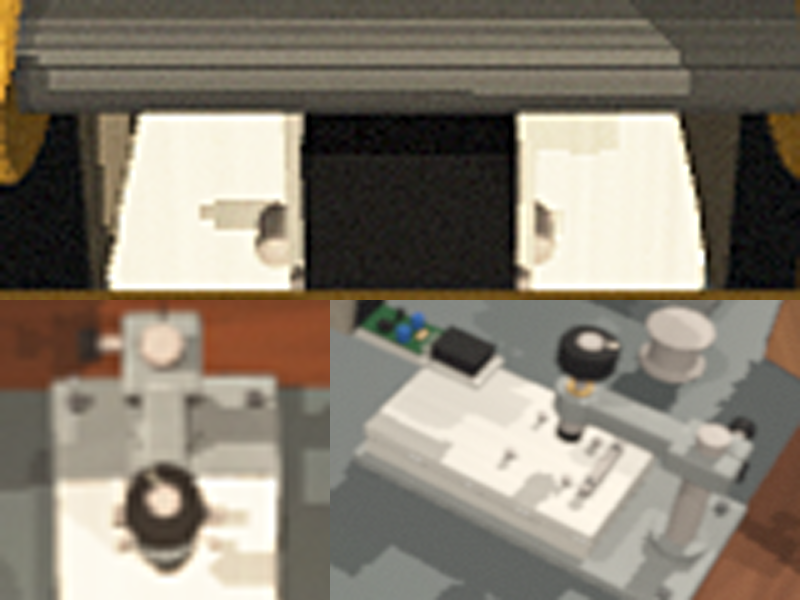

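Run:
```python
from h import *
w=load('wrist')
f=lambda L:[[240+a/5,325+b/5] for a,b in L]
print('bed edges',ray(w,f([(135,115),(108,285),(680,115),(706,285)]),45).round(1))
print('pins ext',ray(w,f([(255,247),(556,247),(272,247)]),54).round(1))
print('bar edges',ray(w,f([(287,200),(528,200)]),95.6).round(1),'pack',ray(w,f([(304,200),(517,200),(304,155)]),111.6).round(1))
t=load('top'); print('bed near edge/knob/post top', ray(t,[[290+164/6,100+198/6]],168),ray(t,[[290+162/6,100+43/6]],132))
```

```text
bed edges [[614.6 -37.1  45. ]
 [657.7 -44.9  45. ]
 [614.5  68.9  45. ]
 [657.7  76.7  45. ]]
pins ext [[637.5 -13.5  54. ]
 [637.4  44.6  54. ]
 [637.5 -10.3  54. ]]
bar edges [[580.7  -2.7  95.6]
 [580.7  34.2  95.6]] pack [[563.4   1.3 111.6]
 [563.3  30.9 111.6]
 [555.5   1.5 111.6]]
bed near edge/knob/post top [[667.47475194  15.9727403  168.        ]] [[763.23626633  16.81651957 132.        ]]
```

Call:
{"op": "arm_command", "data": {"plan": "-0.3 -0.015 0.3 0 0 0;-0.3 0 0.4 0 0 0;0 0 0.4 0 0 0;0 0 0.25 0 0 0;0 0 0.1 0 0 0;0 0 0.03 0 0 0;0 0 0 0 0 0;0 0 0 0 0 0"}}

```text
time: 6.6
eef_pos: [498.8, 15.6, 64.3]
ee_rot: [0.0, -0.001, 1.0, -0.0]
force: [-0.3, -0.1, -2.6]
finger_gap: 0.41
grasp_force: 30.0
```

Call:
{"op": "arm_command", "data": {"plan": "0 0.01 0.03 0 0 0;0 0 0.02 0 0 0;0 0 0 0 0 0;0 0 0 0 0 0"}}

```text
time: 7.0
eef_pos: [498.8, 15.9, 63.0]
ee_rot: [0.0, -0.001, 1.0, -0.0]
force: [-3.8, 0.5, 5.3]
finger_gap: 0.411
grasp_force: 30.0
```

Run:
```python
from h import *
w=cam('wrist');s=bot.sense(); print(s['eef_pos'],s['force'])
im=np.zeros((600,800,3),np.uint8)
im[:400]=cv2.resize(w['img'][305:385,240:400],(800,400),interpolation=cv2.INTER_CUBIC)
im[400:]=cv2.resize(w['img'][215:295,240:400],(400,200),interpolation=cv2.INTER_CUBIC)[:, :].repeat(1,0) if 0 else 0
im[400:,:400]=cv2.resize(w['img'][215:295,240:400],(400,200),interpolation=cv2.INTER_CUBIC)
cv2.imwrite('pics/crop4.png',im[...,::-1])
for p in [[634,-8.5,54],[634,41.5,54]]: print(proj(w,[p]))
```

```text
[498.75524744  15.91908023  63.02899557] [-2.77778941 -0.35719375  5.80675688]
[[292.16759293 402.12054495]]
[[355.31359126 402.1607717 ]]
```

View pics/crop4.png

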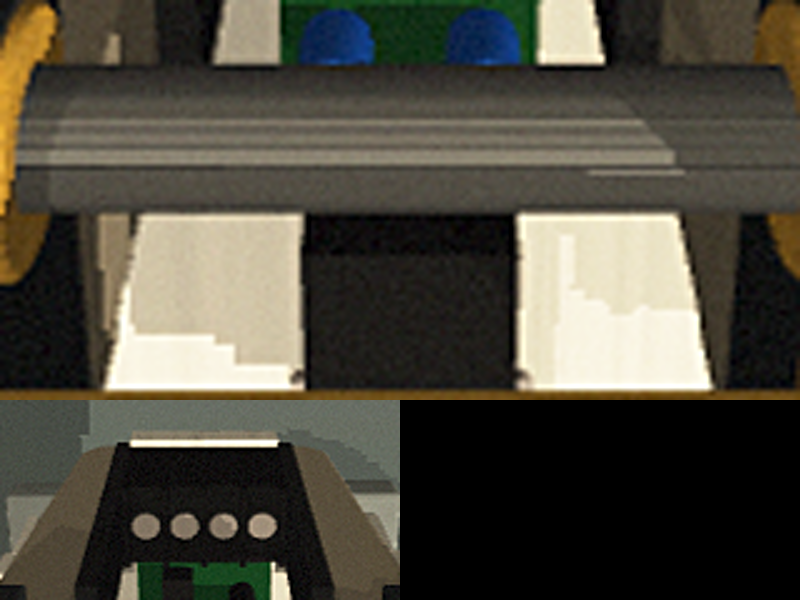

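Call:
{"op": "arm_command", "data": {"plan": "-0.2 0 -0.01 0 0 0;-0.3 0 0 0 0 0;-0.3 0 0 0 0 0;-0.3 0 0 0 0 0;-0.3 0 0 0 0 0;-0.3 0 0 0 0 0;-0.2 0 0 0 0 0;0 0 0 0 0 0"}}

```text
time: 7.85
eef_pos: [556.5, 15.9, 63.1]
ee_rot: [0.001, -0.001, 1.0, -0.0]
force: [-0.3, -0.1, 3.5]
finger_gap: 0.412
grasp_force: 30.0
```

Call:
{"op": "arm_command", "data": {"plan": "-0.1 0 0 0 0 0;-0.1 0 0 0 0 0;-0.1 0 0 0 0 0;0 0 0 0 0 0"}}

```text
time: 8.25
eef_pos: [564.2, 16.0, 63.2]
ee_rot: [-0.0, -0.001, 1.0, -0.0]
force: [-4.8, 0.1, 7.8]
finger_gap: 0.409
grasp_force: 30.0
```

Call:
{"op": "arm_command", "data": {"plan": "-0.1 0 0 0 0 0;-0.1 0 0 0 0 0;0 0 0 0 0 0"}}

```text
time: 8.55
eef_pos: [570.2, 16.1, 63.1]
ee_rot: [-0.0, -0.001, 1.0, -0.0]
force: [-4.2, 0.5, 7.0]
finger_gap: 0.407
grasp_force: 30.0
```

Call:
{"op": "arm_command", "data": {"plan": "-0.07 0 0 0 0 0;-0.07 0 0 0 0 0;0 0 0 0 0 0"}}

```text
time: 8.85
eef_pos: [574.2, 16.1, 63.2]
ee_rot: [-0.001, -0.001, 1.0, -0.0]
force: [-5.0, -0.0, 8.3]
finger_gap: 0.41
grasp_force: 30.0
```

Call:
{"op": "arm_command", "data": {"plan": "-0.06 0 0 0 0 0;-0.06 0 0 0 0 0;0 0 0 0 0 0"}}

```text
time: 9.15
eef_pos: [575.4, 16.1, 63.1]
ee_rot: [-0.004, -0.001, 1.0, -0.0]
force: [-15.0, -0.4, 16.3]
finger_gap: 0.408
grasp_force: 30.0
```

Call:
{"op": "arm_command", "data": {"plan": "-0.04 0 0 0 0 0;-0.04 0 0 0 0 0;0 0 0 0 0 0"}}

```text
time: 9.45
eef_pos: [575.7, 16.1, 63.0]
ee_rot: [-0.006, -0.001, 1.0, -0.0]
force: [-21.9, -1.0, 22.1]
finger_gap: 0.411
grasp_force: 30.0
```

Call:
{"op": "arm_command", "data": {"plan": "0.08 0 0 0 0 0;0 0 0 0 0 0"}}

```text
time: 9.65
eef_pos: [575.6, 16.1, 63.0]
ee_rot: [-0.003, -0.001, 1.0, -0.0]
force: [-11.6, -1.0, 14.0]
finger_gap: 0.414
grasp_force: 30.0
```

Call:
{"op": "arm_command", "data": {"plan": "0 0 0 0 0 0;0 0 0 0 0 0;0 0 0 0 0 0;0 0 0 0 0 0;0 0 0 0 0 0;0 0 0 0 0 0", "grip": 1}}

```text
time: 10.25
eef_pos: [578.3, 16.1, 62.5]
ee_rot: [0.0, -0.001, 1.0, 0.0]
force: [-0.3, 0.1, 0.2]
finger_gap: 0.911
grasp_force: 0.0
```

Call:
{"op": "arm_command", "data": {"plan": "0 0 -0.3 0 0 0;0 0 -0.8 0 0 0;0 0 -1 0 0 0;0 0 -1 0 0 0;0 0 -1 0 0 0;0 0 -1 0 0 0;0 0 -1 0 0 0;0 0 -1 0 0 0;-0.8 0 -0.4 0 0 0;-0.8 0 0 0 0 0;-0.8 0 0 0 0 0;-0.7 0 0 0 0 0;0 0 0 0 0 0;0 0 0 0 0 0;0 0 0 0 0 0"}}

```text
time: 11.75
eef_pos: [670.5, 16.3, 288.1]
ee_rot: [-0.0, -0.001, 1.0, -0.0]
force: [-0.2, -0.6, 0.0]
finger_gap: 0.997
grasp_force: 0.0
```

Run:
```python
from h import *
w=cam('wrist');t=cam('top');s=bot.sense(); print(s['time'],s['joint_pos'],s['eef_pos'],R.from_quat(s['ee_rot'],scalar_first=True).as_matrix().round(4))
print(proj(w,[[668,16,168],[668,36,168],[628,16,67],[628,16,51]]))
cv2.imwrite('pics/w3.png',w['img'][...,::-1])
```

```text
11.85 [-1.55483733e-01  3.77311566e-01  1.21786063e+00 -3.31950128e-05
  1.54613275e+00 -1.72732087e+00] [670.57443131  16.24188087 288.1332271 ] [[-1.e+00 -1.e-03  3.e-04]
 [-1.e-03  1.e+00 -1.e-04]
 [-3.e-04 -1.e-04 -1.e+00]]
[[322.42912117 195.82118833]
 [342.0001474  195.83660397]
 [322.16556658 145.27204033]
 [322.12588749 143.98782594]]
```

View pics/w3.png

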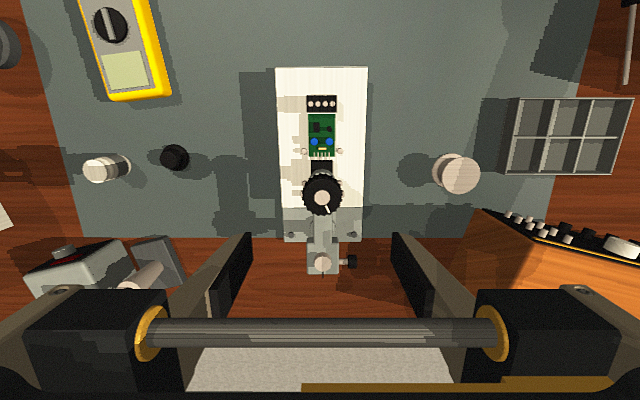

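Run:
```python
from h import *
w=load('wrist'); g=w['img'][165:235,290:355].max(2)
m=(g<60).astype(np.uint8); n,l,st,ce=cv2.connectedComponentsWithStats(m); i=1+st[1:,4].argmax(); print(st[i]+[290,165,0,0,0])
print([( (r+165),*(np.where(l[r]==i)[0][[0,-1]]+290)) for r in range(8,56,3) if (l[r]==i).any()])
for z in(168,144):print(z,proj(w,[[668,-4,z],[668,36,z],[688,16,z],[648,16,z]]).round(1).tolist())
```

```text
[ 302  173   40   43 1054]
[(173, np.int64(320), np.int64(320)), (176, np.int64(313), np.int64(332)), (179, np.int64(309), np.int64(335)), (182, np.int64(306), np.int64(336)), (185, np.int64(305), np.int64(339)), (188, np.int64(303), np.int64(340)), (191, np.int64(302), np.int64(341)), (194, np.int64(303), np.int64(341)), (197, np.int64(302), np.int64(340)), (200, np.int64(304), np.int64(341)), (203, np.int64(304), np.int64(339)), (206, np.int64(307), np.int64(338)), (209, np.int64(307), np.int64(335)), (212, np.int64(312), np.int64(331)), (215, np.int64(318), np.int64(324))]
168 [[302.9, 195.8], [342.0, 195.8], [322.4, 214.2], [322.5, 176.6]]
144 [[304.2, 189.7], [340.5, 189.7], [322.3, 206.9], [322.4, 171.8]]
```

Call:
{"op": "arm_command", "data": {"plan": "0.047 -0.013 0 0 0 0;0 0 0 0 0 -0.97;0 0 0 0 0 -0.97;0 0 0 0 0 -0.97;0 0 0 0 0 -0.97;0 0 0.3 0 0 -0.97;0 0 0.6 0 0 -0.97;0 0 0.9 0 0 -0.97;0 0 0.9 0 0 -0.97;0 0 0.9 0 0 0;0 0 0.7 0 0 0;0 0 0.27 0 0 0;0 0 0 0 0 0;0 0 0 0 0 0;0 0 0 0 0 0"}}

```text
time: 13.35
eef_pos: [670.9, 15.6, 152.5]
ee_rot: [0.001, -0.516, 0.857, -0.001]
force: [-0.0, 0.6, 0.8]
finger_gap: 0.999
grasp_force: 0.0
```

Run:
```python
from h import *
for i in range(3):
    s=bot.sense(); print(s['time'],s['joint_pos'][5],s['joint_efforts'][5],s['eef_pos'],s['force'],s['ft_torque']); cam('wrist')
```

```text
13.35 -2.811683408352506 3.731033871190448e-05 [670.86167024  15.61890385 152.52175182] [-0.03960127  0.59941327  0.78555719] [ 0.07905189  0.02188389 -0.02313707]
13.4 -2.8117099999148945 -9.275318689105916e-05 [670.8055015   15.6538349  152.34666128] [0.77958885 0.72228902 0.3567432 ] [0.09587138 0.04562599 0.00427765]
13.45 -2.8117215740013384 -0.00023806542230886407 [670.62817074  15.6643402  152.03639929] [0.07139385 0.4302972  0.05523794] [ 0.10317142  0.12123668 -0.0072058 ]
```

Call:
{"op": "arm_command", "data": {"plan": "0 0 0 0 0 0;0 0 0 0 0 0;0 0 0 0 0 0;0 0 0 0 0 0;0 0 0 0 0 0;0 0 0 0 0 0;0 0 0 0 0 0;0 0 0 0 0 0", "grip": -1, "grip_force": 40}}

```text
time: 14.3
eef_pos: [668.4, 16.5, 150.3]
ee_rot: [-0.001, -0.516, 0.856, 0.002]
force: [-5.6, 1.6, 2.5]
finger_gap: 0.425
grasp_force: 40.0
```

```bash
cat > st.py <<'E'
from h import *
s=bot.sense(); print(round(s['time'],2),'j1,j6',s['joint_pos'][[0,5]].round(4),'yaw',round(s['joint_pos'][5]-s['joint_pos'][0],4),'t6',s['joint_efforts'][5].round(4),s['eef_pos'].round(2),s['force'].round(1),s['ft_torque'].round(3),round(s['finger_gap']*92,1))
E
python3 st.py
```

```text
14.3 j1,j6 [-0.1559 -2.8117] yaw -2.6558 t6 -0.0097 [668.42  16.53 150.25] [-5.6  1.6  2.5] [0.461 0.89  0.02 ] 39.1
```

Call:
{"op": "arm_command", "data": {"plan": "0.019 0.035 0 0 0 0;0 0 0.006 0 0 1;0 0 0.006 0 0 1;0 0 0.006 0 0 1;0 0 0.006 0 0 1"}}

```text
time: 14.8
eef_pos: [668.3, 16.6, 149.6]
ee_rot: [-0.0, -0.258, 0.966, 0.001]
force: [-0.9, 3.4, 0.7]
finger_gap: 0.428
grasp_force: 40.0
```

```bash
python3 st.py
```

```text
14.8 j1,j6 [-0.156  -2.2481] yaw -2.0921 t6 -1.2865 [668.27  16.62 149.56] [-0.9  3.4  0.7] [0.662 0.311 0.15 ] 39.4
```

Call:
{"op": "arm_command", "data": {"plan": "0 0 0.006 0 0 1;0 0 0.006 0 0 1;0 0 0.006 0 0 1"}}

```text
time: 15.1
eef_pos: [668.3, 16.7, 149.0]
ee_rot: [-0.0, -0.051, 0.999, 0.001]
force: [-2.1, 3.6, 1.4]
finger_gap: 0.429
grasp_force: 40.0
```

```bash
python3 st.py
```

```text
15.1 j1,j6 [-0.1559 -1.8293] yaw -1.6733 t6 -1.2865 [668.27  16.75 149.04] [-2.1  3.6  1.4] [0.679 0.27  0.188] 39.5
```

Call:
{"op": "arm_command", "data": {"plan": "0 0 0.006 0 0 1;0 0 0.006 0 0 1"}}

```text
time: 15.3
eef_pos: [668.3, 16.8, 148.7]
ee_rot: [-0.0, 0.088, 0.996, 0.001]
force: [-1.4, 3.4, 0.8]
finger_gap: 0.427
grasp_force: 40.0
```

```bash
python3 st.py
```

```text
15.3 j1,j6 [-0.1559 -1.55  ] yaw -1.3941 t6 -1.2868 [668.26  16.82 148.68] [-1.4  3.4  0.8] [0.699 0.278 0.176] 39.3
```

Call:
{"op": "arm_command", "data": {"plan": "0 0 0.006 0 0 1;0 0 0.006 0 0 1"}}

```text
time: 15.5
eef_pos: [668.3, 16.9, 148.3]
ee_rot: [-0.0, 0.226, 0.974, 0.001]
force: [-1.8, 4.3, 0.5]
finger_gap: 0.43
grasp_force: 40.0
```

```bash
python3 st.py
```

```text
15.5 j1,j6 [-0.1559 -1.2708] yaw -1.1149 t6 -1.2869 [668.33  16.87 148.34] [-1.8  4.3  0.5] [0.742 0.22  0.152] 39.6
```

Call:
{"op": "arm_command", "data": {"plan": "0 0 0.006 0 0 1;0 0 0.006 0 0 1"}}

```text
time: 15.7
eef_pos: [668.4, 16.9, 148.0]
ee_rot: [-0.001, 0.36, 0.933, 0.001]
force: [-1.8, 3.1, -0.5]
finger_gap: 0.429
grasp_force: 40.0
```

```bash
python3 st.py
```

```text
15.7 j1,j6 [-0.1558 -0.9915] yaw -0.8357 t6 -1.2866 [668.36  16.92 147.97] [-1.8  3.1 -0.5] [0.677 0.187 0.126] 39.4
```

```bash
cat > st2.py <<'E'
from h import *
def f():
    s=bot.sense(); return round(s['time'],2),round(float(np.degrees(s['joint_pos'][5]-s['joint_pos'][0]))+152.2,1),round(float(s['ft_torque'][2]),3)
a=f(); bot.read_camera('top'); b=f(); print(a,b); open('log.txt','a').write(f'{a[1]} {a[2]} {b[1]} {b[2]}\n')
E
python3 st2.py
```

```text
(15.7, 104.3, 0.126) (15.75, 104.6, -0.078)
```

Call:
{"op": "arm_command", "data": {"plan": "0 0 0.006 0 0 1"}}

```text
time: 15.85
eef_pos: [668.4, 16.9, 147.8]
ee_rot: [-0.001, 0.422, 0.907, 0.001]
force: [-2.3, 4.5, 0.1]
finger_gap: 0.425
grasp_force: 40.0
```

```bash
python3 st2.py
```

```text
(15.85, 112.0, 0.169) (15.9, 112.5, -0.055)
```

Call:
{"op": "arm_command", "data": {"plan": "0 0 0.006 0 0 1"}}

```text
time: 16.0
eef_pos: [668.4, 16.9, 147.6]
ee_rot: [-0.001, 0.483, 0.876, 0.001]
force: [-1.0, 5.3, 1.7]
finger_gap: 0.424
grasp_force: 40.0
```

```bash
python3 st2.py
```

```text
(16.0, 119.9, 0.14) (16.05, 120.4, -0.067)
```

Call:
{"op": "arm_command", "data": {"plan": "0 0 0.006 0 0 1"}}

```text
time: 16.15
eef_pos: [668.5, 16.9, 147.5]
ee_rot: [-0.001, 0.543, 0.84, 0.001]
force: [-2.1, 4.8, 1.2]
finger_gap: 0.428
grasp_force: 40.0
```

```bash
python3 st2.py
```

```text
(16.15, 127.9, 0.196) (16.2, 128.4, -0.039)
```

Call:
{"op": "arm_command", "data": {"plan": "0 0 0.006 0 0 1"}}

```text
time: 16.3
eef_pos: [668.5, 17.0, 147.4]
ee_rot: [-0.001, 0.6, 0.8, 0.001]
force: [-1.8, 4.6, 1.2]
finger_gap: 0.425
grasp_force: 40.0
```

```bash
python3 st2.py
```

```text
(16.3, 135.9, 0.18) (16.35, 136.4, -0.028)
```

Call:
{"op": "arm_command", "data": {"plan": "0 0 0.006 0 0 1"}}

```text
time: 16.45
eef_pos: [668.5, 16.9, 147.3]
ee_rot: [-0.001, 0.654, 0.756, 0.001]
force: [-1.6, 5.3, 0.9]
finger_gap: 0.428
grasp_force: 40.0
```

```bash
python3 st2.py
```

```text
(16.45, 143.9, 0.175) (16.5, 144.4, 0.009)
```

Call:
{"op": "arm_command", "data": {"plan": "0 0 0.006 0 0 1"}}

```text
time: 16.6
eef_pos: [668.6, 16.9, 147.2]
ee_rot: [-0.001, 0.706, 0.709, 0.001]
force: [-1.0, 5.0, 1.5]
finger_gap: 0.428
grasp_force: 40.0
```

```bash
python3 st2.py
```

```text
(16.6, 151.9, 0.207) (16.65, 152.4, 0.003)
```

Call:
{"op": "arm_command", "data": {"plan": "0 0 0.006 0 0 1"}}

```text
time: 16.75
eef_pos: [668.6, 16.9, 147.1]
ee_rot: [-0.001, 0.753, 0.658, 0.001]
force: [-2.1, 4.6, 1.3]
finger_gap: 0.428
grasp_force: 40.0
```

```bash
python3 st2.py
```

```text
(16.75, 159.9, 0.2) (16.8, 160.4, 0.055)
```

Call:
{"op": "arm_command", "data": {"plan": "0 0 0.006 0 0 1"}}

```text
time: 16.9
eef_pos: [668.6, 16.9, 147.0]
ee_rot: [-0.001, 0.797, 0.604, 0.001]
force: [-3.1, 5.3, 2.5]
finger_gap: 0.426
grasp_force: 40.0
```

```bash
python3 st2.py
```

```text
(16.9, 167.9, 0.178) (16.95, 168.4, 0.027)
```

Call:
{"op": "arm_command", "data": {"plan": "0 0 0.006 0 0 1"}}

```text
time: 17.05
eef_pos: [668.7, 16.9, 146.9]
ee_rot: [-0.001, 0.837, 0.547, 0.001]
force: [-2.0, 5.1, 2.0]
finger_gap: 0.425
grasp_force: 40.0
```

```bash
python3 st2.py
```

```text
(17.05, 175.9, 0.181) (17.1, 176.4, -0.007)
```

Call:
{"op": "arm_command", "data": {"plan": "0 0 0.006 0 0 1"}}

```text
time: 17.2
eef_pos: [668.7, 16.9, 146.7]
ee_rot: [-0.001, 0.873, 0.487, 0.001]
force: [-2.8, 5.2, 2.3]
finger_gap: 0.424
grasp_force: 40.0
```

```bash
python3 st2.py
```

```text
(17.2, 183.9, 0.192) (17.25, 184.4, 0.041)
```

Call:
{"op": "arm_command", "data": {"plan": "0 0 0.006 0 0 1"}}

```text
time: 17.35
eef_pos: [668.7, 16.8, 146.7]
ee_rot: [-0.0, 0.905, 0.425, 0.001]
force: [-2.0, 5.0, 2.9]
finger_gap: 0.427
grasp_force: 40.0
```

```bash
python3 st2.py
python3 - <<'E'
import numpy as np
L=np.loadtxt('log.txt')
A=np.r_[[40,56.3,72.3,88.3],L[:,0]]; T=np.r_[[.150,.188,.176,.152],L[:,1]]
for fixb in (None,.16):
    best=[]
    for t0 in range(90,190,3):
        r=np.maximum(A-t0,0)*.08/90; b=(T-r).mean() if fixb is None else fixb
        best.append((((T-r-b)**2).sum(),t0,round(b,4)))
    best.sort(); print(best[:3], [(b[1],round(b[0]*1e3,2)) for b in sorted(best,key=lambda x:x[1])])
E
```

```text
(17.35, 191.9, 0.248) (17.4, 192.4, 0.009)
[(np.float64(0.006716632962962964), 120, np.float64(0.1587)), (np.float64(0.006787542592592594), 117, np.float64(0.157)), (np.float64(0.00679649962962963), 123, np.float64(0.1602))] [(90, np.float64(9.69)), (93, np.float64(9.14)), (96, np.float64(8.64)), (99, np.float64(8.18)), (102, np.float64(7.77)), (105, np.float64(7.42)), (108, np.float64(7.22)), (111, np.float64(7.07)), (114, np.float64(6.92)), (117, np.float64(6.79)), (120, np.float64(6.72)), (123, np.float64(6.8)), (126, np.float64(6.93)), (129, np.float64(7.06)), (132, np.float64(7.13)), (135, np.float64(7.26)), (138, np.float64(7.39)), (141, np.float64(7.56)), (144, np.float64(7.78)), (147, np.float64(8.02)), (150, np.float64(8.32)), (153, np.float64(8.61)), (156, np.float64(8.82)), (159, np.float64(9.09)), (162, np.float64(9.31)), (165, np.float64(9.52)), (168, np.float64(9.78)), (171, np.float64(10.07)), (174, np.float64(10.39)), (177, np.float64(10.74)), (180, np.float64(11.1)), (183, np.float64(11.49)), (186, np.float64(11.85)), (189, np.float64(12.2))]
[(np.float64(0.006744722
[... 281 characters left out ...]
loat64(8.3)), (111, np.float64(7.72)), (114, np.float64(7.26)), (117, np.float64(6.93)), (120, np.float64(6.74)), (123, np.float64(6.8)), (126, np.float64(6.98)), (129, np.float64(7.21)), (132, np.float64(7.45)), (135, np.float64(7.79)), (138, np.float64(8.17)), (141, np.float64(8.62)), (144, np.float64(9.17)), (147, np.float64(9.73)), (150, np.float64(10.38)), (153, np.float64(11.02)), (156, np.float64(11.57)), (159, np.float64(12.19)), (162, np.float64(12.74)), (165, np.float64(13.28)), (168, np.float64(13.87)), (171, np.float64(14.41)), (174, np.float64(15.0)), (177, np.float64(15.59)), (180, np.float64(16.14)), (183, np.float64(16.72)), (186, np.float64(17.21)), (189, np.float64(17.66))]
```

Call:
{"op": "arm_command", "data": {"plan": "0 0 0.006 0 0 1"}}

```text
time: 17.5
eef_pos: [668.8, 16.8, 146.5]
ee_rot: [-0.0, 0.933, 0.361, 0.001]
force: [-1.8, 4.8, 3.4]
finger_gap: 0.425
grasp_force: 40.0
```

```bash
python3 st2.py
```

```text
(17.5, 199.9, 0.214) (17.55, 200.4, 0.018)
```

Call:
{"op": "arm_command", "data": {"plan": "0 0 0.006 0 0 1"}}

```text
time: 17.65
eef_pos: [668.8, 16.8, 146.4]
ee_rot: [-0.0, 0.956, 0.295, 0.0]
force: [-1.7, 5.1, 3.4]
finger_gap: 0.425
grasp_force: 40.0
```

```bash
python3 st2.py
```

```text
(17.65, 207.9, 0.262) (17.7, 208.4, 0.036)
```

Call:
{"op": "arm_command", "data": {"plan": "0 0 0 0 0 0;0 0 0 0 0 0;0 0 0 0 0 0;0 0 0 0 0 0"}}

```text
time: 18.1
eef_pos: [668.7, 16.8, 146.4]
ee_rot: [-0.001, 0.955, 0.296, 0.001]
force: [-1.8, 4.0, 3.2]
finger_gap: 0.425
grasp_force: 40.0
```

Call:
{"op": "arm_command", "data": {"plan": "0 0 0 0 0 0;0 0 0 0 0 0;0 0 0 0 0 0;0 0 0 0 0 0;0 0 0 0 0 0;0 0 0 0 0 0;0 0 0 0 0 0", "grip": 1}}

```text
time: 18.8
eef_pos: [668.6, 15.7, 145.8]
ee_rot: [0.0, 0.956, 0.294, -0.0]
force: [0.5, 0.8, -0.5]
finger_gap: 0.997
grasp_force: 0.0
```

Call:
{"op": "arm_command", "data": {"plan": "0 0 -0.3 0 0 0;0 0 -0.8 0 0 0;0 0 -0.8 0 0 0;0 0 -0.8 0 0 0;0 0 -0.8 0 0 0;0 0 -0.8 0 0 0;0 0 0 0 0 0;0 0 0 0 0 0;0 0 0 0 0 0"}}

```text
time: 19.7
eef_pos: [667.8, 15.9, 272.9]
ee_rot: [-0.001, 0.956, 0.294, -0.001]
force: [-1.2, 0.5, -0.4]
finger_gap: 1.0
grasp_force: 0.0
```

Run:
```python
from h import *
w=cam('wrist');t=cam('top');s=cam('scene')
q=proj(w,[[668.8,16,166],[688.8,16,166],[668.8,36,166],[628.8,16,67],[668.8-93,16,73]]); print(q.round(1).tolist())
u,v=q[0].astype(int)
im=np.zeros((600,800,3),np.uint8)
im[:360,:400]=cv2.resize(w['img'][v-45:v+45,u-50:u+50],(400,360),interpolation=cv2.INTER_CUBIC)
im[:360,400:]=cv2.resize(t['img'][100:190,270:370],(400,360),interpolation=cv2.INTER_CUBIC)
im[360:]=cv2.resize(s['img'][210:270,340:540],(800,240),interpolation=cv2.INTER_CUBIC)
cv2.imwrite('pics/fin.png',im[...,::-1]); print(u,v)
```

```text
[[320.4, 200.9], [332.0, 184.5], [303.3, 189.9], [304.1, 202.3], [282.8, 234.0]]
320 200
```

View pics/fin.png

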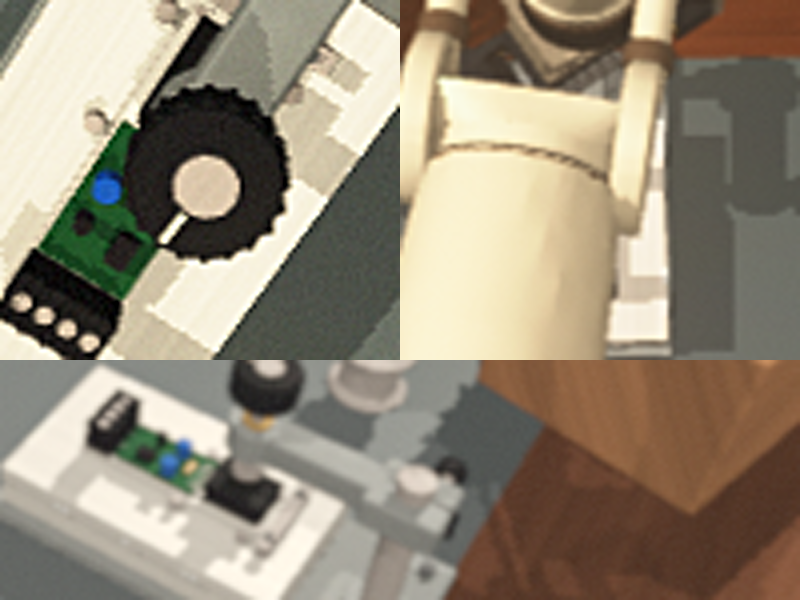

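```bash
python3 -c "
from plant import bot
print(bot.close_job())"
```

```text
the job is handed in; nothing more can be done
None
```

I slid the module home against the stop, turned the clamp knob 208° clockwise (about 88° past the touch point, estimated at 120° ± 12° from wrist torque), then let go and handed the job in; no verdict came back.

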